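# Load a filter cartridge into the bayonet carriage and send it up the ramp

### The arm

A 6-joint arm with a two-finger parallel gripper is mounted at the origin on a cart in front of the work surface, level with it; the furniture and walls round the work are solid. World frame = base frame: x ahead of the robot, y to its left, z up, the work surface at z = 0. Lengths are in m, angles in degrees, forces in N, time in s.
With the tool pointing down it reaches from about 0.4 to 0.825 m from the base axis. Payload 7 kg.
Tool frame: the origin (TCP) lies midway between the tips of the shut fingers; the grasp point (between the pads) lies 19 mm behind it; z points along the fingers, y is the line along which they close (so a half turn about z gives the same grasp; the last joint's range is limited). The gripper opens to 88 mm and grips with 3 to 60 N. Pads are 19 mm wide; open, the fingers measure 130 mm over their backs; the gripper's body (78 mm by 193 mm) begins 47 mm behind the grasp point.
Start: joints at [90.075, 20.546, 0.682, 0, -70.136, -16.507], TCP at [0.191, 0.647, 0.227] pointing down, gripper open.
Joint ranges: [-176.03, 176.03], [-82.01, 121.73], [-58.28, 71.71], [-173.87, 95.51], [-174.79, -0.11], [-173.66, 173.66]. Speed limits (degrees/s): [136.94, 136.94, 172.46, 180, 180, 180].

### API

Orientations are given as [roll, pitch, yaw] about the fixed x, y, z axes, in that order (R = Rz(yaw) Ry(pitch) Rx(roll)).
In Python, from plant import ctrl, viewer, close_job gives the robot as it stands. The module is installed in compiled form; this text tells all that it offers.
- The arm moves only by the tool step_arm, never from a script. Its argument "moves" is a list that holds one entry, the list of rows, each a list of 5 numbers: the shift along the world's x, y, z in cm, then the turn about the world's z in rad, then the finger opening in cm, from 0 to 8.76. In form: [[[tx, ty, tz, twist, grip], ...]]. A call has 1 to 10 rows; each row shifts and turns the commanded pose from where the row before left it; what a row does not reach is not made up. A row lasts 1/10 s, in which the tool goes at most 50 mm and 8.59 degrees, less where a joint would pass 70% of its speed; a pose out of reach is approached as far as the arm can. A call with a gripper value outside its range is refused whole. The fingers move at their own pace and stop on an object; the grip force is fixed at half the most. Time passes only in rows, so rows that do not move let the fingers close. It gives the time, the measured TCP pose, the force, the opening and the grip force at its end, in the units of the state.
- ctrl.get_obs(): the state, without advancing time (a new reading comes with each control period).
- viewer.snapshot(name): name is "scene" or "top" or "wrist"; returns (picture, depth): 420x560x3 uint8, blue, green, red; 420x560 float32, m along the optical axis (not along the pixel's ray), 0 where there is no reading.
- viewer.camera_info(name): a dict with "camera_matrix" (3x3 intrinsics, pixels), "k1" (the pictures are not rectified: a ray, as slopes to the right and down, at radius r is drawn at 1 + k1 r^2 times it, then the intrinsics apply), "eye" and "orientation" of the camera in the world. Camera axes: x right, y down, z forward; pixel columns grow to the right and rows downward; lengths in m; the calibration is good to about 2 mm. A picture is of the moment at which its call begins: read the wrist's pose just before it. camera_info takes no time and is no camera call; for the wrist camera it gives the pose at the moment of the call.
- close_job(): hands the job in; it is judged then, once.
The state is a dict: "clock": time; "joint_pos": joint angles; "qvel": joint speeds; "tau": joint torques, N m; "tool_pos": TCP position; "orientation": TCP orientation; "force": force on the tool from outside, world axes, zero at the start; "moment": the same for the moment, N m; "opening": finger opening in m; "gripper_force": force on a finger pad.
Only numpy, scipy, OpenCV 4.12 (cv2) and the standard library are available. Lean on these libraries where they do the work, as an engineer would, in place of code of your own. Each camera call takes 0.05 s, during which the arm holds its last target. There are 200 camera calls.

### The job

Take the white filter cartridge from its leaning rest, stand it upright on the bare bench top and let go, then take it again by the blue bar on its top. Set it into the round bayonet socket of the carriage with its orange lugs in the two slots, push it in against the spring, twist it clockwise (seen from above) until it locks with the bar in line with the ramp, and let go of it while the carriage is still at the foot of the ramp. Then push the carriage up the ramp fully against the red stop and leave it there; leave the amber jar, timer and beaker where they are.

Things in the scene. Friction and masses are not known exactly. Their poses are not given: they have to be found in the camera images.
- cartridge_mid (a point): Middle of the filter cartridge, 67.5 mm above its foot (135 mm tall, 0.3 kg). z runs from foot to top. Grey neck 44 mm in diameter up to 34 mm, with two orange lugs along +x and -x (to 33 mm from the axis, 15 mm wide, 6 to 14 mm above the foot); white barrel 50 mm in diameter, 34 to 105 mm; blue cap to 109 mm; bar handle on top. Starts leaning 45 degrees in the rest; stands steadily on its foot.
- cartridge_bar (a point): Middle of the blue bar handle on the cartridge's top, 122 mm above its foot, same axes as cartridge_mid. The bar is 46 mm long along x (in line with the lugs), 15 mm thick along y, from 109 (cap's top) to 135 mm above the foot.
- rest: Fixed grey leaning rest, base 80 x 130 mm, origin on the bench under its middle. The cartridge leans in it towards the rest's +y, foot low at -y on a small plate, barrel on two steel rails under it (5 mm radius, 16 mm to either side, 42 to 98 mm from the foot). The barrel's sides and upper face are free: it can be pinched from above across the barrel, along the rest's x.
- socket (a point): Centre of the bayonet socket's mouth, on its steel lip's top face, on the carriage. z vertical, x horizontal, up the ramp. Mouth 50 mm in diameter, lip outside 82 mm. Inside is a spring plate, at first 14 mm below the lip's top, on which the cartridge's foot comes to rest with its lugs in the slots. The lugs can turn under the lip while the foot is 24 to 31 mm (bottom) below the lip's top.
- slot (a point): Middle of one of the two opposite slots in the lip, 31 mm from the socket's axis on the line 60 degrees anticlockwise (from above) of the socket's x; the other lies opposite. Slots reach 36 mm from the axis, are 20 mm wide at the mouth and widen outwards; wide white marks on the rim show them. Turning anticlockwise from the slots is blocked.
- lock_mark (a point): One of two narrow red marks on the rim, on the socket's x line, 40 mm from its axis: where lugs and bar point when locked, 60 degrees clockwise of the slots; a solid stop comes 5 to 8 degrees later. Let go there, the spring lifts the cartridge and its lugs rise into notches under the lip: locked, with its foot 20 mm below the lip's top.
- spring_plate (a joint): How far the spring plate in the socket is pressed down (m): 0 at rest, 0.017 at the bottom, 0.006 under a locked cartridge. It pushes up with 5 N at 0, 12 N at the bottom.
- carriage (a joint): How far the carriage has gone up the ramp (m): 0 at the foot, 0.075 against the red stop; it starts at 0 to 0.012. The ramp rises 7 degrees towards the socket's x. The carriage has about 4 N of friction and stays where it is left.
- post_top (a point): Centre of the top face of the black push post on the carriage, 90 mm behind the socket's axis, x up the ramp. The post is 24 mm long along x, 14 mm thick along y and 100 mm tall; it can be pushed from behind or pinched from above.
- amber_jar: Bystander: amber jar with black lid, 56 mm in diameter, 75 mm tall, origin at its foot.
- timer_mid (a point): Bystander: middle of a small bench timer, 59 x 64 x 18 mm, lying flat. The bench between rest and ramp is otherwise bare, with room to stand the cartridge 0.05 m or more behind (further from the robot than) the timer or to its left; a blue instrument, about 0.2 m tall with its copper spool, stands fixed at the back there, its front some 0.58 m from the robot.
- beaker: Bystander: small beaker, 56 mm in diameter, 72 mm tall, origin at its foot.

How it is judged (in metres and radians):
On the way, in this order (a step that is already met when the one before it is completed fails the run):
1. the cartridge stands upright on the bare bench, let go and at rest (angle between cartridge_mid's own z axis and vertical below 0.08 rad and height (world z) of cartridge_mid between 0.062 and 0.072 m and contact force between the fingers and cartridge below 0.1 N and linear speed of cartridge below 0.02 m/s), for 0.2 s.
2. the cartridge is in the socket, lugs in the slots, and is pushed in against the spring (horizontal distance between cartridge_mid and socket below 0.007 m and angle between cartridge_mid's own z axis and vertical below 0.12 rad and angle between the x axis of cartridge_mid and the x axis of socket, either way round above 0.85 rad and value of joint spring_plate above 0.0085 m and z of cartridge_mid in the frame of socket below 0.0455 m).
3. it is twisted to the locked place, let go, and sits up in its notches, the carriage still at the foot of the ramp (horizontal distance between cartridge_mid and socket below 0.006 m and angle between cartridge_mid's own z axis and vertical below 0.08 rad and angle between the x axis of cartridge_mid and the x axis of socket, either way round below 0.17 rad and z of cartridge_mid in the frame of socket between 0.0452 and 0.0502 m and contact force between the fingers and cartridge below 0.1 N and value of joint carriage below 0.035 m), for 0.2 s.
At the end, for the whole second after the job is handed in: Carriage within 3 mm of its end against the red stop, the cartridge at rest and locked in its socket: upright within 0.08 rad, within 6 mm of its axis, bar within 0.17 rad of the ramp's line, lugs up in the notches (foot 20 mm, within 2.5, below the lip's top) (value of joint carriage above 0.072 m and linear speed of cartridge below 0.02 m/s and horizontal distance between cartridge_mid and socket below 0.006 m and angle between cartridge_mid's own z axis and vertical below 0.08 rad and angle between the x axis of cartridge_mid and the x axis of socket, either way round below 0.17 rad and z of cartridge_mid in the frame of socket between 0.0452 and 0.0502 m); the robot touches nothing.
It fails at once if the amber jar is pushed more than 4 cm or tipped (distance of amber_jar from where it was at the start of the episode above 0.04 m or angle between amber_jar's own z axis and vertical above 0.5 rad).
It fails at once if the beaker is pushed more than 4 cm or tipped (distance of beaker from where it was at the start of the episode above 0.04 m or angle between beaker's own z axis and vertical above 0.5 rad).
It fails at once if the timer is pushed more than 4 cm (distance of timer_mid from where it was at the start of the episode above 0.04 m).
It also fails if it takes over 72 s, if anything falls off the work surface, if the arm or the gripper's body presses on something with over 40 N, if the wrist force passes 120 N, or if a joint passes its speed limit or range.

## Working session

There is one attempt and no reset: what is moved stays moved. The work goes in short steps, Python scripts to look and compute and a tool call to move; the robot and the scene stay as the last step left them, time stands still between calls to the robot, and variables do not carry over. Pictures are saved under pics/ and viewed, at most 10 in all, crops included, and the job is handed in when it is done.

Besides the shell and the picture viewer there is one more tool, called as name([rows], argument=value, ...), one row to a line, values as JSON. step_arm: Moves the arm, as the interface text tells. Its arguments: {"type":"object","properties":{"moves":{"type":"array","items":{"type":"array","items":{"type":"array","items":{"type":"number"}}}}},"required":["moves"]}

```bash
mkdir -p pics
cat > h.py <<'E'
import numpy as np, cv2
from plant import ctrl, viewer
from scipy.spatial.transform import Rotation as R
def info(n):
    i=viewer.camera_info(n); return i
def rot(i):
    o=np.array(i["orientation"],float)
    return o if o.shape==(3,3) else R.from_euler('xyz',o,degrees=True).as_matrix()
def cloud(n):
    i=info(n); im,d=viewer.snapshot(n)
    K=np.array(i["camera_matrix"],float); k=float(i["k1"])
    h,w=d.shape
    px=np.stack(np.meshgrid(np.arange(w),np.arange(h)),-1).reshape(-1,1,2).astype(float)
    u=cv2.undistortPoints(px,K,np.array([k,0,0,0.])).reshape(h,w,2)
    P=np.dstack([u*d[...,None],d])@rot(i).T+np.array(i["eye"])
    P[d==0]=np.nan
    return im,P
def proj(n,p,i=None):
    i=i or info(n); K=np.array(i["camera_matrix"],float)
    c=(np.atleast_2d(p)-np.array(i["eye"]))@rot(i)
    return cv2.projectPoints(c,np.zeros(3),np.zeros(3),K,np.array([float(i["k1"]),0,0,0]))[0].reshape(-1,2)
E
python3 - <<'E'
from h import *
print(ctrl.get_obs())
for n in("scene","top","wrist"):
    i=info(n); print(n,i)
    im,P=cloud(n); cv2.imwrite(f"pics/{n}0.png",im); np.savez(f"pics/{n}0.npz",im=im,P=P)
E
```

```text
{'clock': 0.0, 'joint_pos': array([ 9.00771211e+01,  2.05927379e+01,  6.34647466e-01, -2.19609866e-02,
       -7.01360974e+01, -1.65089402e+01]), 'qvel': array([-0.10729239, -0.01816457,  0.02998862,  0.07692882, -0.06427731,
       -0.04643502]), 'tau': array([ 9.52390910e-04, -5.82702184e+01,  2.93053508e+01,  6.99750692e+00,
        6.82327125e-03, -1.58855987e-04]), 'tool_pos': array([0.19079305, 0.64696478, 0.22560883]), 'orientation': array([ 1.79903828e+02, -6.97417063e-03, -1.64392922e+01]), 'force': array([ 0.77585487, -0.03617586, -0.55774928]), 'moment': array([ 0.03165106, -0.05435271,  0.00778095]), 'gripper_force': 0.0, 'opening': 0.08767591197536337}
scene {'camera_matrix': array([[537.49180234,   0.        , 277.2566909 ],
       [  0.        , 537.49180234, 204.33924643],
       [  0.        ,   0.        ,   1.        ]]), 'k1': -0.1722506378321146, 'eye': array([-0.15613069, -0.95189354,  0.88574056]), 'orientation': array([-124.15928216,   -0.42504398,  -35.06581769])}
top {'camera_matrix': array([[524.37372829,   0.        , 273.19503221],
       [  0.        , 524.37372829, 196.69117449],
       [  0.        ,   0.        ,   1.        ]]), 'k1': -0.1935842323356996, 'eye': array([ 0.4355666 , -0.02070435,  1.351178  ]), 'orientation': array([-175.95036061,   -0.33825526,  -89.51949689])}
wrist {'camera_matrix': array([[351.02292293,   0.        , 284.31831913],
       [  0.        , 351.02292293, 213.46249874],
       [  0.        ,   0.        ,   1.        ]]), 'k1': -0.08374081679969649, 'eye': array([0.25901407, 0.62643379, 0.38361217]), 'orientation': array([ 1.64786853e+02, -6.35830601e-02, -1.06431784e+02])}
```

View pics/top0.png

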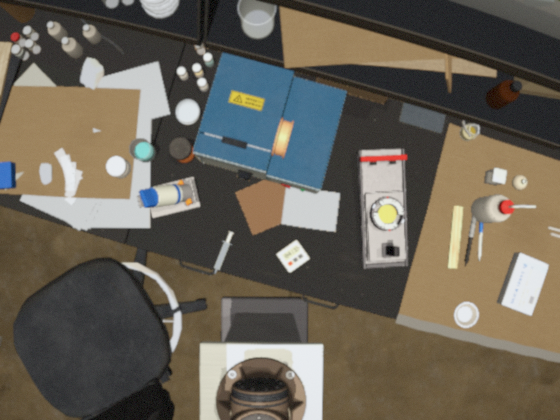

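View pics/scene0.png

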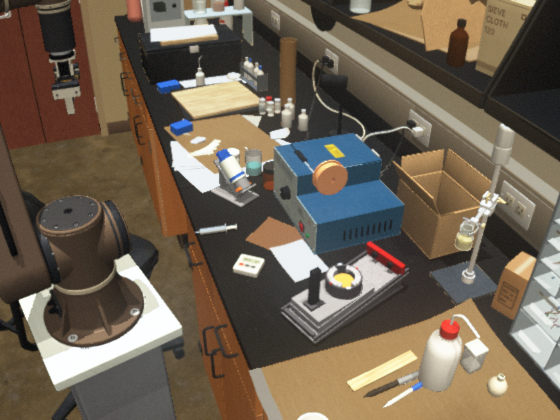

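Run:
```python
from h import *
z=np.load("pics/top0.npz"); im,P=z["im"],z["P"]
for nm,(u,v) in dict(bar=(148,199),barrel=(165,194),lugend=(187,190),rest=(172,212),socket=(387,214),post=(391,249),stop=(383,157),timer=(292,257),jar=(181,150),instfront=(260,180),carr=(370,240),dish=(188,111)).items():
    print(nm,np.round(np.nanmedian(P[v-1:v+2,u-1:u+2].reshape(-1,3),0),3))
b=cv2.resize(im[170:225,125:215],None,fx=8,fy=8,interpolation=cv2.INTER_CUBIC)
c=cv2.resize(im[145:275,350:420],None,fx=4.5,fy=4.5,interpolation=cv2.INTER_CUBIC)
cv2.imwrite("pics/t1.png",np.hstack([cv2.resize(b,(480,293)),cv2.resize(c,(158,293))]))
# blue (bar/cap) and white barrel pixels clouds
x=P.reshape(-1,3); hsv=cv2.cvtColor(im,cv2.COLOR_BGR2HSV).reshape(-1,3)
roi=np.zeros(im.shape[:2],bool); roi[175:220,130:205]=1; roi=roi.ravel()
bl=roi&(hsv[:,0]>100)&(hsv[:,0]<125)&(hsv[:,1]>120)&(x[:,2]>.03)
wh=roi&(hsv[:,1]<60)&(hsv[:,2]>150)&(x[:,2]>.03)
og=roi&(hsv[:,0]<20)&(hsv[:,1]>120)&(hsv[:,2]>120)
for n,m in(("blue",bl),("white",wh),("orange",og)): print(n,m.sum(),x[m].mean(0).round(3),x[m].min(0).round(3),x[m].max(0).round(3))
# red marks/lip
roi=np.zeros(im.shape[:2],bool); roi[190:240,365:410]=1
lip=roi.ravel()&(x[:,2]>.06); print("lip",lip.sum(),np.sort(x[lip,2])[::60].round(3))
```

```text
bar [0.514 0.267 0.132]
barrel [0.527 0.23  0.118]
lugend [0.541 0.186 0.064]
rest [0.489 0.233 0.007]
socket [ 0.486 -0.308  0.075]
post [ 0.401 -0.304  0.134]
stop [ 0.626 -0.297  0.083]
timer [ 0.377 -0.077  0.018]
jar [0.64  0.201 0.078]
instfront [0.574 0.007 0.   ]
carr [ 0.422 -0.27   0.055]
dish [0.748 0.193 0.034]
blue 275 [0.519 0.263 0.126] [0.497 0.201 0.077] [0.549 0.288 0.144]
white 665 [0.529 0.222 0.093] [0.495 0.165 0.032] [0.571 0.304 0.133]
orange 47 [0.533 0.192 0.052] [0.507 0.177 0.04 ] [0.568 0.213 0.065]
lip 945 [0.06  0.062 0.07  0.073 0.074 0.076 0.077 0.079 0.084 0.086 0.087 0.088
 0.089 0.09  0.091 0.092]
```

step_arm([
  [[3,-3.6,0.3,-0.1,8.76],[3,-3.6,0.3,-0.1,8.76],[3,-3.6,0.3,-0.1,8.76],[3,-3.6,0.3,-0.1,8.76],[3,-3.6,0.3,-0.1,8.76],[3,-3.6,0.3,-0.1,8.76],[3,-3.6,0.3,-0.1,8.76],[3,-3.6,0.3,-0.1,8.76],[3,-3.6,0,-0.1,8.76],[3,-3.6,0,-0.1,8.76]],
])

```text
clock: 1.15
tool_pos: [0.4918, 0.2858, 0.2507]
orientation: [-180.0, 0.0, -73.9]
force: [1.1, 1.5, -0.2]
opening: 0.0878
gripper_force: 0.0
```

step_arm([
  [[2.5,-3,0,0,8.76],[0,0,0,0,8.76],[0,0,0,0,8.76]],
])

```text
clock: 1.45
tool_pos: [0.5163, 0.2565, 0.2502]
orientation: [180.0, -0.0, -73.9]
force: [-0.5, 1.1, 0.4]
opening: 0.0877
gripper_force: 0.0
```

Run:
```python
from h import *
o=ctrl.get_obs(); print(o["tool_pos"],o["orientation"],o["joint_pos"],o["clock"])
im,P=cloud("wrist"); cv2.imwrite("pics/w1.png",im); np.savez("pics/w1.npz",im=im,P=P)
```

```text
[0.51630421 0.25645771 0.25020337] [ 1.79965336e+02 -5.97452954e-03 -7.38591800e+01] [ 4.58390225e+01  1.04925444e+01 -9.96785952e+00 -1.27878120e-02
 -6.95726669e+01 -2.96937376e+01] 1.45
```

View pics/w1.png

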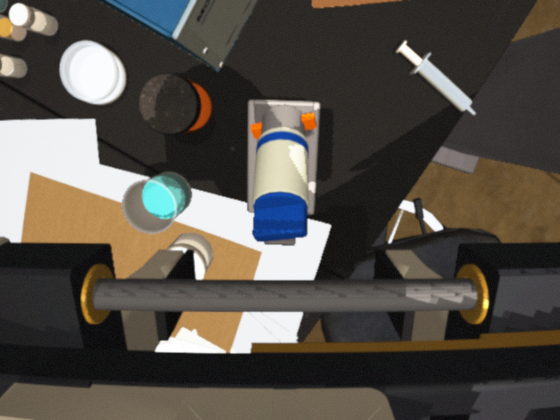

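```bash
cat > fit.py <<'E'
from h import *
from scipy.optimize import least_squares
z=np.load("pics/w1.npz"); im,P=z["im"],z["P"]
Q=P[152:188,258:305].reshape(-1,3); Q=Q[(Q[:,2]>.05)&(Q[:,2]<.16)]
def ax(p): 
    a=np.array([np.cos(p[2])*np.sin(p[3]),np.sin(p[2])*np.sin(p[3]),np.cos(p[3])]); return a
def f(p):
    c=np.array([p[0],p[1],0.08]); d=Q-c; a=ax(p)
    return np.linalg.norm(d-np.outer(d@a,a),axis=1)-.025
s=least_squares(f,[.53,.21,np.radians(107),np.radians(45)],loss='soft_l1',f_scale=.001)
a=ax(s.x); c=np.array([s.x[0],s.x[1],.08])
print(np.degrees(s.x[2:]),c,a,np.sqrt(np.mean(s.fun**2)),len(Q))
hsv=cv2.cvtColor(im,cv2.COLOR_BGR2HSV)
m=np.zeros(im.shape[:2],bool); m[105:260,235:330]=1
h,sa,v=hsv[...,0],hsv[...,1],hsv[...,2]
B=P[m&(h>100)&(h<125)&(sa>120)&(P[...,2]>.05)]; B=B[~np.isnan(B).any(1)]
t=(B-c)@a; print("blue along",np.percentile(t,[0,1,5,50,95,99,100]).round(4))
for nm,sl in(("L",np.s_[120:140,248:266]),("R",np.s_[110:132,298:320])):
    k=(h[sl]<18)&(sa[sl]>150)&(v[sl]>120); q=P[sl][k]; d=q-c; t=d@a; r=d-np.outer(t,a)
    print(nm,k.sum(),"along",np.median(t).round(4),"radial",np.nanmedian(r,0).round(4),np.nanmax(np.linalg.norm(r,axis=1)).round(4))
e=np.cross([0,0,1],a);e/=np.linalg.norm(e);n=np.cross(a,e)
# bar: points with along near top
t=(B-c)@a; T=B[t>np.percentile(t,80)]; d=T-c; print("bar uv",np.c_[d@e,d@n,d@a][::15].round(4)[:25])
E
python3 fit.py
```

```text
[103.8655732   44.96371965] [0.52619138 0.23157189 0.08      ] [-0.16934708  0.68606731  0.70755439] 0.0004994459868218303 1688
blue along [-0.022  -0.021  -0.018   0.054   0.0721  0.0725  0.0729]
L 144 along nan radial [ 0.0257  0.0093 -0.0021] 0.047
R 187 along -0.0494 radial [-0.0222 -0.0135  0.0081] 0.0422
bar uv [[ 0.0182  0.0143  0.0686]
 [ 0.0095  0.0107  0.0688]
 [-0.0051  0.0072  0.0686]
 [ 0.0088  0.0094  0.0691]
 [ 0.0208  0.0116  0.0698]
 [ 0.0007  0.008   0.0697]
 [ 0.0128  0.011   0.0707]
 [-0.0142  0.0042  0.0693]
 [-0.0018  0.0071  0.0702]
 [ 0.0104  0.0103  0.0713]
 [-0.0219  0.0005  0.0687]
 [-0.0092  0.005   0.0704]
 [ 0.0032  0.0083  0.0715]
 [ 0.0153  0.0096  0.0717]
 [-0.0158  0.0027  0.0704]
 [-0.0033  0.0057  0.0714]
 [ 0.0089  0.0078  0.0719]
 [ 0.0212  0.0072  0.0711]
 [-0.0099  0.004   0.0718]
 [ 0.0024  0.0068  0.0726]
 [ 0.0147  0.0062  0.0718]
 [-0.0158  0.0004  0.0712]
 [-0.0033  0.0038  0.0723]
 [ 0.0098  0.0046  0.0721]
 [-0.0209 -0.0007  0.0718]]
```

step_arm([
  [[0.4,-0.3,-3,-0.04,8.76],[0,0,-4,0,8.76],[0,0,-4,0,8.76],[0,0,-3,0,8.76],[0,0,-1.6,0,8.76],[0,0,-1,0,8.76],[0,0,0,0,8.76]],
])

```text
clock: 2.2
tool_pos: [0.519, 0.2549, 0.0835]
orientation: [179.9, -0.1, -75.9]
force: [-0.3, -0.3, 0.1]
opening: 0.0876
gripper_force: 0.0
```

step_arm([
  [[0,0,0,0,4],[0,0,0,0,4],[0,0,0,0,4],[0,0,0,0,4],[0,0,0,0,4],[0,0,0,0,4]],
])

```text
clock: 2.8
tool_pos: [0.5204, 0.2545, 0.085]
orientation: [-179.9, 0.0, -76.0]
force: [1.9, 1.0, 1.3]
opening: 0.0493
gripper_force: 30.0
```

step_arm([
  [[0,0,1,0,4],[0,0,2,0,4],[0,0,3,0,4],[0,0,2,0,4],[-1.5,-2,0,0,4],[-2,-3,0,0,4],[-2,-2.3,0,0,4],[-1.8,-1.5,0,0,4],[-0.5,-0.5,0,0,4],[0,0,0,0,4]],
])

```text
clock: 3.8
tool_pos: [0.4414, 0.1609, 0.1652]
orientation: [-180.0, 0.0, -76.0]
force: [0.5, 1.2, -1.9]
opening: 0.0494
gripper_force: 30.0
```

Run:
```python
from h import *
o=ctrl.get_obs(); print(o["tool_pos"],o["orientation"],o["force"],o["opening"],o["clock"])
im,P=cloud("wrist"); cv2.imwrite("pics/w2.png",im); np.savez("pics/w2.npz",im=im,P=P)
im,P=cloud("scene");np.savez("pics/s2.npz",im=im,P=P)
p=proj("scene",o["tool_pos"])[0].astype(int);print(p)
u,v=p; c=cv2.resize(im[max(0,v-60):v+60,max(0,u-60):u+60],(500,500),interpolation=cv2.INTER_CUBIC)
w=cv2.imread("pics/w2.png"); cv2.imwrite("pics/c2.png",np.hstack([c,cv2.resize(w[:300,180:380],(300,500)) ]))
```

```text
[0.44140647 0.1608848  0.16523799] [-1.79966888e+02  3.40861485e-02 -7.60382953e+01] [ 0.49120003  1.22307551 -1.91535101] 0.049397352474025026 3.8
[219 163]
```

View pics/c2.png

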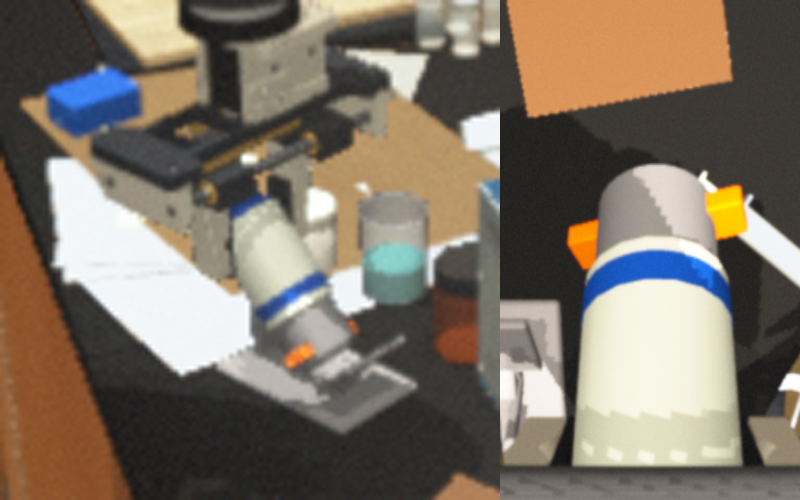

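```bash
cat > fit2.py <<'E'
from h import *
from scipy.optimize import least_squares
def ax(p): return np.array([np.cos(p[2])*np.sin(p[3]),np.sin(p[2])*np.sin(p[3]),np.cos(p[3])])
def fit(P,rows,cols,g,zc,r=.025):
    Q=P[rows[0]:rows[1],cols[0]:cols[1]].reshape(-1,3); Q=Q[(Q[:,2]>zc-.06)&(Q[:,2]<zc+.08)]
    def f(p):
        d=Q-[p[0],p[1],zc]; a=ax(p); return np.linalg.norm(d-np.outer(d@a,a),axis=1)-r
    s=least_squares(f,g,loss='soft_l1',f_scale=.001)
    print("az,tilt",np.degrees(s.x[2:]).round(2),"c",s.x[:2].round(4),zc,"rms",np.sqrt(np.mean(s.fun**2)).round(5),len(Q))
    return np.array([s.x[0],s.x[1],zc]),ax(s.x)
E
python3 - <<'E'
from fit2 import *
z=np.load("pics/w2.npz"); P=z["P"]
c,a=fit(P,(186,238),(250,324),[.445,.145,np.radians(104),np.radians(40)],.15)
g=np.array([.4414,.1609,.1842]); t=(g-c)@a; print("closest to grasp",c+t*a,g)
E
```

```text
az,tilt [104.5   44.71] c [0.4499 0.1282] 0.15 rms 0.0005 3830
closest to grasp [0.4414221  0.16095625 0.18415157] [0.4414 0.1609 0.1842]
```

step_arm([
  [[0,0,-3,0,4],[0,0,-4,0,4],[0,0,-2,0,4],[0,0,-0.7,0,4],[0,0,-0.3,0,4],[0,0,-0.2,0,4],[0,0,-0.1,0,4]],
])

```text
clock: 4.6
tool_pos: [0.4427, 0.1621, 0.0624]
orientation: [-179.9, 0.0, -76.0]
force: [0.4, -0.2, -1.7]
opening: 0.0494
gripper_force: 30.0
```

step_arm([
  [[0,0,-0.1,0,4],[0,0,-0.1,0,4],[0,0,0,0,4]],
])

```text
clock: 4.9
tool_pos: [0.4429, 0.1626, 0.061]
orientation: [-179.8, 0.1, -76.0]
force: [-3.4, 3.8, 6.5]
opening: 0.0491
gripper_force: 30.0
```

step_arm([
  [[0.09,-0.36,0.2,0,4],[0.09,-0.36,0.2,0,4],[0.1,-0.37,0.17,0,4],[0.1,-0.37,0.17,0,4],[0.1,-0.39,0.14,0,4],[0.1,-0.39,0.14,0,4],[0,0,0,0,4]],
])

```text
clock: 5.6
tool_pos: [0.4479, 0.1385, 0.0699]
orientation: [-180.0, -0.0, -76.1]
force: [0.3, -0.3, -2.9]
opening: 0.0492
gripper_force: 30.0
```

Run:
```python
from fit2 import *
o=ctrl.get_obs(); print(o["tool_pos"],o["force"],o["moment"])
im,P=cloud("wrist"); cv2.imwrite("pics/w3.png",im); np.savez("pics/w3.npz",im=im,P=P)
g=o["tool_pos"]+[0,0,.019]
c,a=fit(P,(186,238),(255,320),[g[0],g[1]-.02,np.radians(104),np.radians(30)],.06)
t=(g-c)@a; print("closest to grasp",c+t*a,g)
```

```text
[0.4478799  0.13848673 0.06987495] [ 0.30427761 -0.3342955  -2.93662379] [ 0.16387557 -0.01706776  0.03699331]
az,tilt [104.44  44.75] c [0.4549 0.1109] 0.06 rms 0.00051 3366
closest to grasp [0.4478083  0.13855046 0.08879606] [0.4478799  0.13848673 0.08887495]
```

step_arm([
  [[0,0,0,0,4.8],[0,0,0,0,4.8]],
])

```text
clock: 5.85
tool_pos: [0.4477, 0.1391, 0.0697]
orientation: [180.0, -0.0, -76.0]
force: [0.1, 0.4, -1.9]
opening: 0.0493
gripper_force: 30.0
```

step_arm([
  [[0,0,0,0,4.9],[0,0,0,0,4.9]],
])

```text
clock: 6.05
tool_pos: [0.4477, 0.1391, 0.0697]
orientation: [180.0, -0.0, -76.0]
force: [0.3, 0.2, -2.1]
opening: 0.0497
gripper_force: 28.7
```

step_arm([
  [[0,0,0,0,4.94],[0,0,0,0,4.94]],
])

```text
clock: 6.25
tool_pos: [0.4477, 0.1391, 0.0697]
orientation: [180.0, -0.0, -76.0]
force: [0.4, 0.3, -2.4]
opening: 0.05
gripper_force: 15.5
```

step_arm([
  [[0,0,0,0,4.96],[0,0,0,0,4.96]],
])

```text
clock: 6.45
tool_pos: [0.4477, 0.139, 0.0698]
orientation: [180.0, -0.0, -76.0]
force: [0.3, -0.3, -2.3]
opening: 0.0498
gripper_force: 9.4
```

step_arm([
  [[0,0,0.8,0,4.96],[0,0,0.7,0,4.96],[0,0,0,0,4.97],[0,0,0,0,4.97],[0,0,0,0,4.97]],
])

```text
clock: 6.95
tool_pos: [0.4477, 0.1389, 0.0848]
orientation: [-180.0, 0.0, -76.0]
force: [0.3, 0.2, -1.8]
opening: 0.0499
gripper_force: 6.6
```

```bash
cat > tilt.py <<'E'
from fit2 import *
o=ctrl.get_obs(); print(o["tool_pos"],o["force"],o["opening"],o["gripper_force"],o["clock"])
im,P=cloud("wrist"); cv2.imwrite("pics/w4.png",im); np.savez("pics/w4.npz",im=im,P=P)
g=o["tool_pos"]+[0,0,.019]
c,a=fit(P,(200,238),(255,320),[g[0],g[1]-.02,np.radians(104),np.radians(35)],.08)
t=(g-c)@a; print("closest to grasp",c+t*a,g)
E
python3 tilt.py
```

```text
[0.44765601 0.13894226 0.08475514] [ 0.31964113  0.2336418  -1.84161444] 0.049878418675452486 6.5638261288404465 6.95
az,tilt [104.1   44.38] c [0.4534 0.1165] 0.08 rms 0.00051 2462
closest to grasp [0.44769944 0.13898247 0.10372733] [0.44765601 0.13894226 0.10375514]
```

step_arm([
  [[0,0,0,0,4.98],[0,0,0,0,4.98],[0,0,0,0,4.98],[0,0,0,0,4.98]],
])

```text
clock: 7.4
tool_pos: [0.4477, 0.139, 0.0847]
orientation: [180.0, -0.0, -76.0]
force: [0.3, 0.8, -1.2]
opening: 0.0497
gripper_force: 4.3
```

```bash
python3 tilt.py
```

```text
[0.44773619 0.13898331 0.08469761] [ 0.2910491   0.8136716  -1.17080358] 0.04967699935214138 4.310824424028397 7.4
az,tilt [104.5   27.19] c [0.4509 0.1267] 0.08 rms 0.00042 2456
closest to grasp [0.44782747 0.13856    0.10391988] [0.44773619 0.13898331 0.10369761]
```

It swings as wanted. Hold it a little longer at this grip.

step_arm([
  [[0,0,0,0,4.98],[0,0,0,0,4.98],[0,0,0,0,4.98],[0,0,0,0,4.98],[0,0,0,0,4.98],[0,0,0,0,4.98]],
])

```text
clock: 8.05
tool_pos: [0.4478, 0.139, 0.0848]
orientation: [-180.0, 0.0, -76.0]
force: [-0.2, 0.3, -2.2]
opening: 0.0496
gripper_force: 4.3
```

```bash
python3 tilt.py
```

```text
[0.44776355 0.13900868 0.08476821] [-0.21216383  0.27816009 -2.16530261] 0.049623932638156 4.3084727972745895 8.05
az,tilt [103.83  27.12] c [0.4509 0.1266] 0.08 rms 0.00041 2454
closest to grasp [0.44795537 0.13857809 0.10400586] [0.44776355 0.13900868 0.10376821]
```

step_arm([
  [[0,0,0,0,4.985],[0,0,0,0,4.985],[0,0,0,0,4.985],[0,0,0,0,4.985]],
])

```text
clock: 8.5
tool_pos: [0.4478, 0.139, 0.0848]
orientation: [-180.0, 0.0, -76.0]
force: [-0.3, -0.1, -3.6]
opening: 0.0499
gripper_force: 3.0
```

```bash
python3 tilt.py
python3 - <<'E'
import cv2
cv2.imwrite("pics/w4c.png",cv2.imread("pics/w4.png")[60:300,150:420])
E
```

```text
[0.44776875 0.13903584 0.08475775] [-0.3031831  -0.07102743 -3.63121317] 0.04988948516771427 2.9875407367944717 8.5
az,tilt [103.91  27.16] c [0.4509 0.1266] 0.08 rms 0.00042 2460
closest to grasp [0.44792636 0.13858118 0.10400359] [0.44776875 0.13903584 0.10375775]
```

View pics/w4c.png

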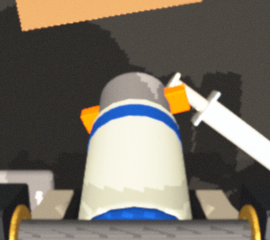

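Run:
```python
from fit2 import *
for f,g,rows,th,zc in(("w2",[.4414,.1609,.1842],(186,238),44,.15),("w4",[.4478,.139,.1038],(200,238),27,.08)):
    z=np.load(f"pics/{f}.npz"); im,P=z["im"],z["P"]; g=np.array(g)
    c,a=fit(P,rows,(255,320),[g[0],g[1]-.02,np.radians(104),np.radians(th)],zc)
    hsv=cv2.cvtColor(im,cv2.COLOR_BGR2HSV); h,s,v=cv2.split(hsv)
    m=np.zeros(h.shape,bool); m[100:262,230:345]=1
    b=P[m&(h>100)&(h<125)&(s>120)&(v>50)]; t=(b-g)@a
    b2=b[t<-.03]; print("band",np.nanpercentile((b2-g)@a,[2,50,98]).round(4), "cap",np.nanpercentile(t[t>-.02],[2,50]) if (t>-.02).any() else None)
    o=P[m&(h<20)&(s>150)&(v>120)]; t=(o-g)@a; print("lug",np.nanpercentile(t,[5,50,90]).round(4), np.nanmin(o[:,2]))
```

```text
az,tilt [104.39  44.74] c [0.4498 0.1282] 0.15 rms 0.00051 3366
band [-0.0564 -0.0513 -0.0467] cap None
lug [-0.1765 -0.0834 -0.0822] -0.001914826623945376
az,tilt [103.91  27.16] c [0.4509 0.1266] 0.08 rms 0.00042 2460
band [-0.0568 -0.0519 -0.0473] cap None
lug [-0.1096 -0.0868 -0.083 ] -0.002236814114299268
```

step_arm([
  [[0,0,-0.6,0,4.98],[0,0,-0.3,0,4.98],[0,0,-0.1,0,4.98],[0,0,0,0,4.98]],
])

```text
clock: 8.95
tool_pos: [0.4479, 0.1391, 0.0748]
orientation: [-180.0, -0.0, -76.0]
force: [-0.5, 0.5, 0.5]
opening: 0.0498
gripper_force: 4.5
```

```bash
python3 tilt.py
```

```text
[0.44789993 0.1391431  0.07483475] [-0.54770474  0.50819705  0.46025929] 0.049818726833830825 4.543164074420929 8.95
az,tilt [104.    27.38] c [0.4498 0.1316] 0.08 rms 0.00041 2462
closest to grasp [0.44802246 0.13871071 0.09406738] [0.44789993 0.1391431  0.09383475]
```

Contact made. Now swing it up about the foot edge.

step_arm([
  [[0.1,-0.4,0.06,0,4.98],[0.1,-0.4,0.06,0,4.98],[0.1,-0.4,0.05,0,4.98],[0.1,-0.4,0.04,0,4.98],[0,0,0,0,4.98]],
])

```text
clock: 9.5
tool_pos: [0.4527, 0.1232, 0.0776]
orientation: [-179.9, 0.0, -76.0]
force: [-1.1, 3.1, 6.4]
opening: 0.0496
gripper_force: 9.1
```

```bash
python3 tilt.py
```

```text
[0.45272266 0.12315654 0.0775855 ] [-1.10070921  3.06232234  6.38533139] 0.049599013720898595 9.096912145614624 9.5
az,tilt [100.59  18.17] c [0.4542 0.1168] 0.08 rms 0.00034 2457
closest to grasp [0.45314078 0.12225931 0.09690015] [0.45272266 0.12315654 0.0965855 ]
```

step_arm([
  [[0.1,-0.4,0.08,0,4.98],[0.1,-0.4,0.04,0,4.98],[0.1,-0.4,0,0,4.98],[0.1,-0.4,0,0,4.98],[0.1,-0.4,-0.04,0,4.98],[0.1,-0.4,-0.08,0,4.98],[0,0,0,0,4.98]],
])

```text
clock: 10.25
tool_pos: [0.4573, 0.098, 0.0763]
orientation: [179.9, -0.0, -76.1]
force: [1.2, 0.4, -2.3]
opening: 0.0499
gripper_force: 10.4
```

```bash
python3 tilt.py
```

```text
[0.45725276 0.0980488  0.07626242] [ 1.1617927   0.42161792 -2.32522868] 0.049907300614449215 10.35674437880516 10.25
az,tilt [100.34  20.62] c [0.4587 0.0918] 0.08 rms 0.00037 2460
closest to grasp [0.45764381 0.0975668  0.09546729] [0.45725276 0.0980488  0.09526242]
```

step_arm([
  [[0,0,-0.1,0,4.99],[0,0,-0.1,0,4.99],[0.05,-0.2,0,0,4.99],[0.1,-0.4,0,0,4.99],[0.1,-0.4,0,0,4.99],[0,0,0,0,4.99]],
])

```text
clock: 10.9
tool_pos: [0.4609, 0.0892, 0.076]
orientation: [-179.9, 0.0, -76.0]
force: [-3.2, 0.8, 11.8]
opening: 0.0502
gripper_force: 12.3
```

```bash
python3 tilt.py
```

```text
[0.46093142 0.08919219 0.07597482] [-3.2478501   0.83101875 11.7686094 ] 0.050239979016069684 12.290280743409312 10.9
az,tilt [98.3  14.86] c [0.4619 0.0841] 0.08 rms 0.00032 2460
closest to grasp [0.46135475 0.08810113 0.09527754] [0.46093142 0.08919219 0.09497482]
```

step_arm([
  [[0,0,0.1,0,4.99],[0.1,-0.3,0.1,0,5.0],[0.1,-0.4,0.1,0,5.0],[0.1,-0.4,0.1,0,5.02],[0,0,0,0,5.02]],
])

```text
clock: 11.45
tool_pos: [0.4633, 0.0775, 0.0789]
orientation: [180.0, -0.0, -76.1]
force: [-0.1, -0.3, -0.4]
opening: 0.0502
gripper_force: 0.1
```

```bash
python3 tilt.py
```

```text
[0.46334043 0.07746412 0.0788679 ] [-0.10605453 -0.31965037 -0.44513066] 0.05020568543538676 0.08441968588158488 11.45
az,tilt [186.74  88.06] c [0.5938 0.0644] 0.08 rms 0.00192 2456
closest to grasp [0.46621253 0.04927701 0.08435284] [0.46334043 0.07746412 0.0978679 ]
```

Run:
```python
from fit2 import *
z=np.load("pics/w4.npz"); im,P=z["im"],z["P"]
for r in((200,215),(170,200),(200,238)): print(np.nanmin(P[r[0]:r[1],255:320].reshape(-1,3),0),np.nanmax(P[r[0]:r[1],255:320].reshape(-1,3),0))
for t in(5,10): fit(P,(200,236),(260,315),[.463,.077,np.radians(100),np.radians(t)],.08)
cv2.imwrite("pics/w5c.png",im[60:300,150:420])
```

```text
[0.45763243 0.03627309 0.08619185] [0.48491355 0.0451023  0.11036399]
[ 0.44780302  0.03552696 -0.00223479] [0.49176924 0.05753368 0.10528413]
[0.45763243 0.03627309 0.08619185] [0.48491355 0.05390442 0.11538607]
az,tilt [15.58 89.97] c [-6.1433 -1.7957] 0.08 rms 0.00145 1969
az,tilt [15.58 89.97] c [-6.1859 -1.8076] 0.08 rms 0.00145 1969
```

View pics/w5c.png

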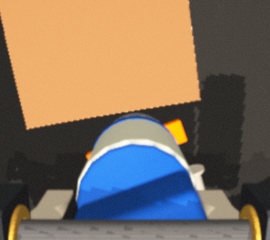

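Run:
```python
from h import *
z=np.load("pics/w4.npz"); im,P=z["im"],z["P"]
hsv=cv2.cvtColor(im,cv2.COLOR_BGR2HSV); h,s,v=cv2.split(hsv)
m=np.zeros(h.shape,bool); m[185:275,225:360]=1; m&=(h>100)&(h<125)&(s>120)
print(np.round(P[185:280:8,284],4).tolist())
Q=P[m]; Q=Q[~np.isnan(Q).any(1)&(Q[:,2]>.08)]
print(len(Q),Q.mean(0),np.percentile(Q[:,2],[2,20,50,80,98]))
from itertools import count
rng=np.random.default_rng(0); best=None
for _ in range(500):
    a,b,c=Q[rng.choice(len(Q),3,0)]; n=np.cross(b-a,c-a); L=np.linalg.norm(n)
    if L<1e-7: continue
    n/=L; k=abs((Q-a)@n)<.001
    if best is None or k.sum()>best.sum(): best=k
q=Q[best]; n=np.linalg.svd(q-q.mean(0),full_matrices=False)[2][2]; n*=np.sign(n[2]); print(best.sum(),n,np.degrees(np.arccos(n[2])),q.mean(0))
```

```text
[[0.4736, 0.0379, 0.0736], [0.4737, 0.0374, 0.0939], [0.4736, 0.0379, 0.1064], [0.473, 0.0403, 0.1091], [0.4722, 0.0435, 0.1084], [0.4715, 0.0465, 0.1088], [0.4707, 0.0495, 0.109], [0.4699, 0.0527, 0.1091], [0.4698, 0.0533, 0.1159], [0.4699, 0.053, 0.1244], [0.47, 0.0524, 0.1326], [0.4696, 0.0542, 0.1348]]
6959 [0.46982316 0.05051325 0.11766229] [0.1076766  0.10862901 0.11133311 0.13139803 0.13532196]
3262 [ 0.55993693 -0.82829541  0.01993366] 88.85780993068114 [0.46786509 0.05214787 0.12164326]
```

step_arm([
  [[0,0,0,0,6],[0,0,0,0,7],[0,0,0,0,8.76],[0,0,0,0,8.76],[0,0,1,0,8.76],[0,0,3,0,8.76],[0,0,4,0,8.76],[0,2,4,0,8.76],[0,0,0,0,8.76]],
])

```text
clock: 12.4
tool_pos: [0.4665, 0.1005, 0.2054]
orientation: [-179.4, 0.1, -75.9]
force: [0.4, 0.2, -1.6]
opening: 0.0874
gripper_force: 0.0
```

```bash
cat > bar.py <<'E'
from h import *
o=ctrl.get_obs(); print(o["tool_pos"],o["orientation"],o["joint_pos"].round(1),o["force"],o["clock"])
im,P=cloud("wrist"); cv2.imwrite("pics/w6.png",im); np.savez("pics/w6.npz",im=im,P=P)
hsv=cv2.cvtColor(im,cv2.COLOR_BGR2HSV); h,s,v=cv2.split(hsv)
k=(h>95)&(h<130)&(s>100)&(abs(P[...,0]-o["tool_pos"][0])<.12)&(abs(P[...,1]-o["tool_pos"][1])<.12)
top=k&(abs(P[...,2]-.135)<.005); cap=k&(abs(P[...,2]-.109)<.004)
for n,m in(("bar",top),("cap",cap)):
    Q=P[m][:,:2].astype(np.float32); r=cv2.minAreaRect(Q); v,u=np.where(m)
    print(n,m.sum(),"rect c",np.round(r[0],4),"size",np.round(r[1],4),"ang",round(r[2],1),"z",np.median(P[m][:,2]).round(4),"px",u.mean(),v.mean(),"meanxy",Q.mean(0))
E
python3 bar.py
```

```text
[0.46653031 0.10046852 0.20536914] [-1.79403943e+02  1.21707323e-01 -7.59244434e+01] [ 35.9   2.2 -25.7   0.1 -61.5 -21.9] [ 0.36609338  0.23909132 -1.57201616] 12.4
bar 1543 rect c [0.4663 0.0634] size [0.0462 0.0153] ang 34.9 z 0.1345 px 299.9688917692806 173.0337005832793 meanxy [0.46648037 0.06284326]
cap 1775 rect c [0.5112 0.0226] size [0.0452 0.1678] ang 48.0 z 0.1087 px 284.1881690140845 150.06028169014084 meanxy [0.47911757 0.05360037]
```

step_arm([
  [[0,-1,0,-0.14,8.76],[0,-1,0,-0.14,8.76],[0,-1,0,-0.14,8.76],[0,-0.7,0,-0.14,8.76],[0,0,0,-0.14,7],[0,0,0,-0.14,6],[0,0,-1,-0.14,5],[0,0,-2,-0.14,4],[0,0,-2,-0.09,4],[0,0,0,0,4]],
])

```text
clock: 13.45
tool_pos: [0.461, 0.0599, 0.1463]
orientation: [179.9, -0.3, -145.5]
force: [-0.3, 0.3, 0.1]
opening: 0.0452
gripper_force: 0.0
```

```bash
python3 bar.py
```

```text
[0.46101467 0.05988394 0.14628596] [ 179.93365051   -0.32303175 -145.4604094 ] [ 31.7   4.9 -31.3  -0.1 -54.1 -87.1] [-0.28098237  0.30372358  0.11348324] 13.45
bar 1515 rect c [0.4593 0.0587] size [0.0305 0.0148] ang 35.3 z 0.1344 px 286.2660066006601 252.41848184818483 meanxy [0.45822448 0.05805905]
cap 2544 rect c [0.5022 0.007 ] size [0.0418 0.1809] ang 35.0 z 0.1087 px 285.5813679245283 248.33333333333334 meanxy [0.4644187  0.06205799]
```

step_arm([
  [[0.3,0.2,-1,0,4],[0.2,0.15,-1.2,0,4],[0,0,-0.8,0,4],[0,0,-0.4,0,4],[0,0,0,0,4],[0,0,0,0,0.5],[0,0,0,0,0.5],[0,0,0,0,0.5],[0,0,0,0,0.5],[0,0,0,0,0.5]],
])

```text
clock: 14.5
tool_pos: [0.4684, 0.0646, 0.1151]
orientation: [-180.0, 0.0, -145.3]
force: [-0.3, 1.1, 1.6]
opening: 0.0144
gripper_force: 30.0
```

Run:
```python
from h import *
# ramp direction from top view: red stop + post + lip
z=np.load("pics/top0.npz"); im,P=z["im"],z["P"]
hsv=cv2.cvtColor(im,cv2.COLOR_BGR2HSV); h,s,v=cv2.split(hsv)
roi=np.zeros(h.shape,bool); roi[145:275,350:425]=1
red=roi&((h<8)|(h>172))&(s>150)&(v>120)&(P[...,0]>.58)
r=cv2.minAreaRect(P[red][:,:2].astype(np.float32)); print("stop",r, np.median(P[red][:,2]))
post=roi&(P[...,2]>.125)&(P[...,0]<.44)
r=cv2.minAreaRect(P[post][:,:2].astype(np.float32)); print("post",post.sum(),r,np.median(P[post][:,2]))
lip=roi&(P[...,2]>.082)&(P[...,2]<.1)&(P[...,0]>.43)&(P[...,0]<.56)
Q=P[lip][:,:2].astype(np.float32); print("lip",lip.sum(),cv2.minEnclosingCircle(Q),np.median(P[lip][:,2]))
```

```text
stop ((0.6258750557899475, -0.31182587146759033), (0.02216493710875511, 0.1407744586467743), 9.542522430419922) 0.08181493113834581
post 82 ((0.39627352356910706, -0.3111213147640228), (0.021220605820417404, 0.014577292837202549), 5.460011959075928) 0.15276545236642647
lip 492 ((0.48655804991722107, -0.307046502828598), 0.0426151417195797) 0.08861499081435875
```

step_arm([
  [[0,0,1,0,0.5],[0,0,3,0,0.5],[0,0,4,0,0.5],[0,-3,4,0.05,0.5],[0,-4,3,0.07,0.5],[0,-4,2,0.07,0.5],[0,-4,1,0.07,0.5],[0,-4,0.5,0.07,0.5],[0,-4,0,0.07,0.5],[-0.5,-2,0,0.07,0.5]],
])

```text
clock: 15.5
tool_pos: [0.4627, -0.1879, 0.3003]
orientation: [180.0, -0.0, -118.3]
force: [-1.2, -0.1, -2.7]
opening: 0.0145
gripper_force: 30.0
```

step_arm([
  [[-0.3,-1.5,0,0.06,0.5],[0,0,0,0,0.5],[0,0,0,0,0.5],[0,0,0,0,0.5]],
])

```text
clock: 15.9
tool_pos: [0.4602, -0.1999, 0.3]
orientation: [180.0, 0.0, -115.0]
force: [-0.1, -0.1, -2.8]
opening: 0.0146
gripper_force: 30.0
```

Run:
```python
from h import *
o=ctrl.get_obs(); print(o["tool_pos"],o["orientation"],o["joint_pos"].round(1),o["force"],o["opening"],o["clock"])
im,P=cloud("wrist"); cv2.imwrite("pics/w7.png",im); np.savez("pics/w7.npz",im=im,P=P)
```

```text
[ 0.46022061 -0.19994612  0.3000067 ] [ 1.79995205e+02  1.23262714e-02 -1.15015698e+02] [ -1.    1.6 -13.7  -0.  -74.7 -24. ] [-0.11755734 -0.14885351 -2.84249608] 0.014649466523080018 15.9
```

View pics/w7.png

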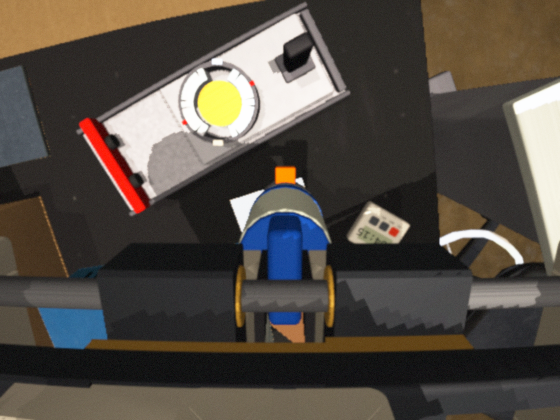

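Run:
```python
from fit2 import *
z=np.load("pics/w7.npz"); im,P=z["im"],z["P"]
h,s,v=cv2.split(cv2.cvtColor(im,cv2.COLOR_BGR2HSV))
red=((h<10)|(h>170))&(s>120)&(v>90)
pts=[]
for u,w in((185,122),(251,84)):
    m=np.zeros(h.shape,bool); m[w-6:w+7,u-6:u+7]=1; q=P[m&red]; pts.append(np.nanmedian(q,0)); print("mark",(m&red).sum(),pts[-1])
d=pts[0]-pts[1]; print("centre",(pts[0]+pts[1])/2,"dist",np.linalg.norm(d[:2]),"psi",np.degrees(np.arctan2(d[1],d[0])))
m=np.zeros(h.shape,bool); m[55:150,170:270]=1; lip=m&(abs(P[...,2]-.0885)<.006)
Q=P[lip]; A=np.c_[2*Q[:,:2],np.ones(len(Q))]
f=lambda p:np.zeros(1)
c=cv2.minEnclosingCircle(Q[:,:2].astype(np.float32)); print("lip",lip.sum(),c,np.median(Q[:,2]))
y=m&(h>20)&(h<35)&(s>150); print("plate",cv2.minEnclosingCircle(P[y&(P[...,2]>.06)&(P[...,2]<.09)][:,:2].astype(np.float32)),np.median(P[y][:,2]),P[y].mean(0))
m=np.zeros(h.shape,bool); m[20:90,265:330]=1; pt=m&(P[...,2]>.125)
r=cv2.minAreaRect(P[pt][:,:2].astype(np.float32)); print("post",pt.sum(),r,np.median(P[pt][:,2]))
m=np.zeros(h.shape,bool); m[110:225,70:155]=1; st=m&red&(P[...,2]>.07)
print("stop",cv2.minAreaRect(P[st][:,:2].astype(np.float32)))
# held cartridge: bar top, cap plane, and lug
m=np.zeros(h.shape,bool); m[160:345,235:335]=1; b=m&(h>100)&(h<125)&(s>120)
for lo,hi in((.31,.33),(.285,.30)):
    k=b&(P[...,2]>lo)&(P[...,2]<hi); q=P[k]; 
    if len(q)>30: print("blue",lo,len(q),np.median(q,0),cv2.minAreaRect(q[:,:2].astype(np.float32)))
w=m&(s<70)&(v>120)&(P[...,2]>.19)&(P[...,2]<.30); print("white",w.sum(), P[w].min(0),P[w].max(0))
o=m&(h<20)&(s>150)&(P[...,2]<.22)&(P[...,2]>.15); print("lug",o.sum(),np.median(P[o],0),cv2.minAreaRect(P[o][:,:2].astype(np.float32)))
```

```text
mark 17 [ 0.52546688 -0.30576274  0.08866023]
mark 20 [ 0.44576644 -0.31016721  0.08889943]
centre [ 0.48561666 -0.30796498  0.08877983] dist 0.07982205203361194 psi 3.163105075015063
lip 2834 ((0.4860294461250305, -0.3084058165550232), 0.04238993674516678) 0.08797320464036576
plate ((0.4868486821651459, -0.30971795320510864), 0.023554449900984764) nan [nan nan nan]
post 644 ((0.3961629569530487, -0.3129446506500244), (0.023896483704447746, 0.014663979411125183), 6.7621588706970215) 0.15359416084197067
stop ((0.622845470905304, -0.30018550157546997), (0.014073585160076618, 0.11594599485397339), 3.196610450744629)
blue 0.31 2287 [ 0.4552143  -0.2128247   0.31935214] ((0.459518700838089, -0.2039288580417633), (0.045077428221702576, 0.015981219708919525), 62.814456939697266)
blue 0.285 1483 [ 0.45003552 -0.21605115  0.2936611 ] ((0.45386064052581787, -0.21563586592674255), (0.019379600882530212, 0.04348861798644066), 66.05982208251953)
white 1048 [ 0.43455196 -0.22802641  0.19054622] [ 0.47745768 -0.20055992  0.29302761]
lug 346 [ 0.44719379 -0.22763508  0.19862206] ((0.4478735327720642, -0.22718293964862823), (0.012735782191157341, 0.015192664228379726), 65.1668701171875)
```

step_arm([
  [[0.6,-3,0,-0.03,0.5],[0.8,-3,0,0,0.5],[0.8,-3,0,0,0.5],[0.43,-1.45,-1,0,0.5],[0,0,-2.4,0,0.5],[0,0,-3,0,0.5],[0,0,-1.5,0,0.5],[0,0,-0.5,0,0.5],[0,0,0,0,0.5],[0,0,0,0,0.5]],
])

```text
clock: 16.95
tool_pos: [0.4872, -0.3049, 0.2168]
orientation: [-179.9, -0.0, -116.7]
force: [-0.0, -0.7, -1.7]
opening: 0.0146
gripper_force: 30.0
```

Run:
```python
from h import *
o=ctrl.get_obs(); print(o["tool_pos"],o["orientation"],o["joint_pos"].round(1),o["force"],o["opening"],o["clock"])
im,P=cloud("wrist"); np.savez("pics/w8.npz",im=im,P=P)
i2,P2=cloud("scene"); np.savez("pics/s8.npz",im=i2,P=P2)
h,s,v=cv2.split(cv2.cvtColor(im,cv2.COLOR_BGR2HSV))
b=(h>100)&(h<125)&(s>120)&(P[...,2]>.22)&(P[...,2]<.25); print("bar",cv2.minAreaRect(P[b][:,:2].astype(np.float32)),np.median(P[b][:,2]))
u,w=proj("scene",[.486,-.308,.12])[0].astype(int)
c=cv2.resize(i2[w-45:w+35,u-45:u+45],(400,356),interpolation=cv2.INTER_CUBIC)
cv2.imwrite("pics/c8.png",np.hstack([c,im[:356,120:440]]))
```

```text
[ 0.48721457 -0.3048912   0.21684027] [-1.79921827e+02 -9.65095547e-04 -1.16666841e+02] [-12.5  11.5 -13.2   0.  -65.3 -14.1] [-0.01676773 -0.71304363 -1.66615423] 0.014649157969929572 16.95
bar ((0.48705053329467773, -0.30874407291412354), (0.04582450911402702, 0.01879938691854477), 66.37684631347656) 0.2360307282754477
```

View pics/c8.png

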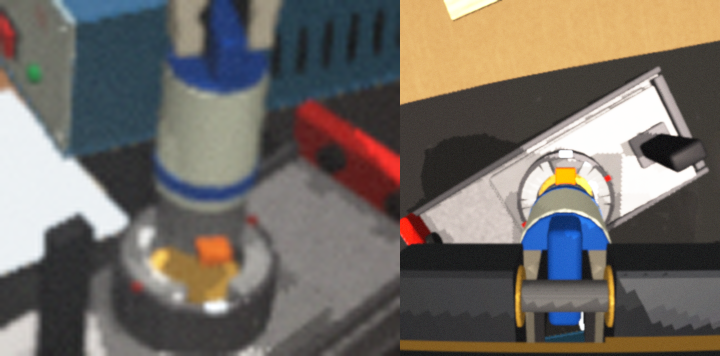

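step_arm([
  [[0,0,-0.8,0,0.5],[0,0,-0.6,0,0.5],[0,0,-0.5,0,0.5],[0,0,-0.4,0,0.5],[0,0,-0.3,0,0.5],[0,0,0,0,0.5]],
])

```text
clock: 17.65
tool_pos: [0.4866, -0.3051, 0.1899]
orientation: [180.0, -0.0, -116.7]
force: [-0.8, 0.4, -0.1]
opening: 0.0143
gripper_force: 30.0
```

step_arm([
  [[0,0,-0.3,0,0.5],[0,0,-0.3,0,0.5],[0,0,-0.3,0,0.5],[0,0,0,0,0.5]],
])

```text
clock: 18.05
tool_pos: [0.4869, -0.3052, 0.1811]
orientation: [-179.9, -0.0, -116.7]
force: [-0.9, 1.4, 6.9]
opening: 0.0147
gripper_force: 30.0
```

step_arm([
  [[0,0,-0.2,0,0.5],[0,0,-0.25,0,0.5],[0,0,0,0,0.5],[0,0,0,0,0.5]],
])

```text
clock: 18.45
tool_pos: [0.487, -0.3053, 0.1772]
orientation: [-179.9, -0.0, -116.7]
force: [-2.0, 1.7, 7.4]
opening: 0.015
gripper_force: 30.0
```

step_arm([
  [[0,-0.04,0,-0.1,0.5],[0.01,-0.04,0,-0.1,0.5],[0.01,-0.04,0,-0.1,0.5],[0.02,-0.03,0,-0.1,0.5],[0,0,0,0,0.5]],
])

```text
clock: 18.95
tool_pos: [0.4884, -0.3072, 0.1777]
orientation: [-179.8, 0.1, -139.8]
force: [0.1, 0.9, 7.6]
opening: 0.0147
gripper_force: 30.0
```

step_arm([
  [[0.02,-0.03,0,-0.1,0.5],[0.03,-0.03,0,-0.1,0.5],[0.03,-0.03,0,-0.1,0.5],[0.03,-0.02,0,-0.1,0.5],[0.03,-0.02,0,-0.1,0.5],[0.03,-0.02,0,-0.1,0.5],[0,0,0,-0.05,0.5],[0,0,0,0,0.5]],
])

```text
clock: 19.75
tool_pos: [0.4897, -0.3089, 0.1776]
orientation: [-179.9, 0.1, -176.9]
force: [0.2, -1.4, 7.1]
opening: 0.0147
gripper_force: 30.0
```

```bash
cat > lk.py <<'E'
from h import *
o=ctrl.get_obs(); print(o["tool_pos"],o["orientation"],o["force"],o["moment"],o["clock"])
im,P=cloud("wrist"); np.savez("pics/w9.npz",im=im,P=P); cv2.imwrite("pics/w9.png",im)
h,s,v=cv2.split(cv2.cvtColor(im,cv2.COLOR_BGR2HSV))
k=(h>100)&(h<125)&(s>120)&(P[...,2]>.16)&(P[...,2]<.22)&(abs(P[...,0]-.487)<.06)&(abs(P[...,1]+.308)<.06)
zt=np.nanpercentile(P[k][:,2],97); b=k&(P[...,2]>zt-.003)
print("bar",b.sum(),cv2.minAreaRect(P[b][:,:2].astype(np.float32)),zt)
E
python3 lk.py
```

```text
[ 0.48965477 -0.30885373  0.17764461] [-1.79884679e+02  1.25387453e-01 -1.76931868e+02] [ 0.21511776 -1.4340905   7.09072032] [-0.4346182   0.09461062  0.00208412] 19.75
bar 2009 ((0.48684924840927124, -0.30987438559532166), (0.04495975002646446, 0.015342338010668755), 2.548408031463623) 0.1980965351136036
```

step_arm([
  [[0,0,0.2,0,0.5],[0,0,0.2,0,0.5],[0,0,0.1,0,0.5],[0,0,0,0,0.5],[0,0,0,0,3],[0,0,0,0,3],[0,0,0,0,3],[0,0,0,0,3],[0,0,0,0,3]],
])

```text
clock: 20.7
tool_pos: [0.4886, -0.3079, 0.1811]
orientation: [180.0, -0.0, -176.9]
force: [0.1, 0.1, 0.3]
opening: 0.03
gripper_force: 0.0
```

```bash
python3 lk.py
```

```text
[ 0.488569   -0.30793395  0.18114534] [ 1.79990299e+02 -1.98224913e-02 -1.76860811e+02] [0.08804772 0.07177441 0.32270969] [ 0.06779555 -0.18627157 -0.02939165] 20.7
bar 2061 ((0.487347275018692, -0.309461385011673), (0.04506293311715126, 0.014743692241609097), 3.739248037338257) 0.20404953987466892
```

step_arm([
  [[0,0,1,0,4],[0,0,3,0,4],[0,0,3,0,4],[-3,-0.15,0,0,4],[-3,-0.15,0,0,4],[-3,-0.2,0,0,4],[-0.3,0,-3,0,4],[0,0,-2,0,4],[0,0,0,0,4],[0,0,0,0,4]],
])

```text
clock: 21.75
tool_pos: [0.396, -0.3133, 0.2024]
orientation: [-180.0, 0.0, -176.8]
force: [0.0, 0.2, 0.3]
opening: 0.0396
gripper_force: 0.0
```

Run:
```python
from h import *
o=ctrl.get_obs(); print(o["tool_pos"],o["orientation"],o["opening"],o["clock"])
im,P=cloud("top"); 
u,w=map(int,proj("top",[.487,-.309,.204])[0]); print(u,w)
h,s,v=cv2.split(cv2.cvtColor(im,cv2.COLOR_BGR2HSV))
k=(h>95)&(h<125)&(s>110)&(P[...,2]>.18)&(P[...,2]<.22)&(abs(P[...,0]-.487)<.08)&(abs(P[...,1]+.308)<.06)
print("bar",k.sum(),cv2.minAreaRect(P[k][:,:2].astype(np.float32)),np.median(P[k][:,2]) )
im,P=cloud("wrist"); cv2.imwrite("pics/w10.png",im)
```

```text
[ 0.39600269 -0.31332979  0.20238705] [-1.79960948e+02  5.31454977e-03 -1.76840560e+02] 0.039624741521012787 21.75
400 211
bar 59 ((0.5009487867355347, -0.3118124306201935), (0.02797538973391056, 0.017250070348381996), 76.45985412597656) 0.20284926591378882
```

View pics/w10.png

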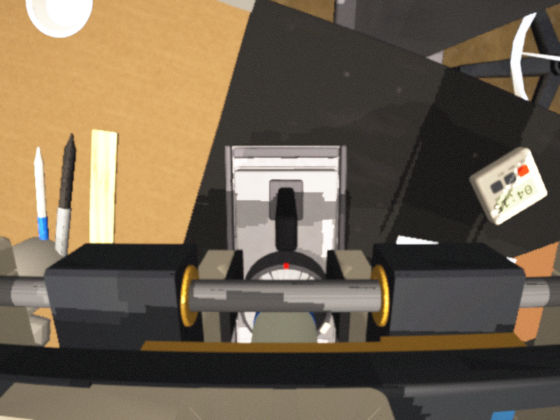

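step_arm([
  [[0,0,-3,0,4],[0,0,-3,0,4],[0,0,-1.5,0,4],[0,0,0,0,4],[0,0,0,0,0.5],[0,0,0,0,0.5],[0,0,0,0,0.5],[0,0,0,0,0.5]],
])

```text
clock: 22.65
tool_pos: [0.3961, -0.3128, 0.1272]
orientation: [180.0, 0.1, -176.9]
force: [-1.1, 22.4, 16.5]
opening: 0.0137
gripper_force: 30.5
```

step_arm([
  [[0,0.06,0,0,0.5],[0,0.06,0.05,0,0.5],[0,0,0,0,0.5]],
])

```text
clock: 22.95
tool_pos: [0.3961, -0.3125, 0.1273]
orientation: [-179.9, 0.1, -176.8]
force: [0.4, -4.8, -0.7]
opening: 0.0138
gripper_force: 30.0
```

step_arm([
  [[0.4,0.02,0.05,0,0.5],[0.8,0.045,0.1,0,0.5],[1,0.055,0.12,0,0.5],[1,0.055,0.12,0,0.5],[1,0.055,0.12,0,0.5],[0.8,0.045,0.1,0,0.5],[0.5,0.03,0.06,0,0.5],[0,0,0,0,0.5]],
])

```text
clock: 23.75
tool_pos: [0.4506, -0.3094, 0.1339]
orientation: [-180.0, -0.0, -176.8]
force: [-2.8, -3.8, 4.0]
opening: 0.0138
gripper_force: 30.0
```

step_arm([
  [[0.4,0.02,0.05,0,0.5],[0.4,0.02,0.05,0,0.5],[0.2,0.01,0.025,0,0.5],[0.2,0.01,0.025,0,0.5],[0,0,0,0,0.5]],
])

```text
clock: 24.25
tool_pos: [0.4618, -0.3087, 0.1354]
orientation: [-180.0, -0.1, -176.9]
force: [-4.1, -4.4, 3.6]
opening: 0.0137
gripper_force: 30.0
```

step_arm([
  [[0.2,0.01,0.025,0,0.5],[0.2,0.01,0.025,0,0.5],[0.2,0.01,0.025,0,0.5],[0,0,0,0,0.5]],
])

```text
clock: 24.65
tool_pos: [0.4654, -0.3085, 0.1358]
orientation: [180.0, -0.3, -176.9]
force: [-11.1, -5.2, 7.2]
opening: 0.0137
gripper_force: 30.0
```

step_arm([
  [[0.15,0.01,0.02,0,0.5],[0.1,0,0.01,0,0.5],[0,0,0,0,0.5]],
])

```text
clock: 24.95
tool_pos: [0.4655, -0.3084, 0.1358]
orientation: [180.0, -0.6, -176.9]
force: [-17.5, -6.6, 10.4]
opening: 0.0136
gripper_force: 30.0
```

step_arm([
  [[0,0,0,0,3],[0,0,0,0,4],[0,0,0,0,4],[0,0,2,0,4],[0,0,4,0,4],[0,0,4,0,4],[-3,0,2,0,4],[-4,0,2,0,4],[0,0,0,0,4],[0,0,0,0,4]],
])

```text
clock: 25.95
tool_pos: [0.4013, -0.3076, 0.2771]
orientation: [-180.0, 0.2, -176.9]
force: [0.9, -0.9, -0.5]
opening: 0.04
gripper_force: 0.0
```

Run:
```python
from h import *
o=ctrl.get_obs(); print(o["tool_pos"],o["force"],o["clock"])
im,P=cloud("scene")
u,w=proj("scene",[.55,-.3,.12])[0].astype(int)
cv2.imwrite("pics/e.png",cv2.resize(im[w-80:w+70,u-100:u+100],(800,600),interpolation=cv2.INTER_CUBIC))
h,s,v=cv2.split(cv2.cvtColor(im,cv2.COLOR_BGR2HSV))
k=(h>100)&(h<125)&(s>120)&(P[...,2]>.2)&(P[...,2]<.22)&(abs(P[...,0]-.556)<.05)&(abs(P[...,1]+.304)<.05)
r=cv2.minAreaRect(P[k][:,:2].astype(np.float32)); print("bar",k.sum(),r,np.nanpercentile(P[k][:,2],95))
```

```text
[ 0.40125513 -0.30760753  0.27708489] [ 0.87838481 -0.87579482 -0.47553996] 25.95
bar 141 ((0.5549113154411316, -0.3053158223628998), (0.047122348099946976, 0.01830972544848919), 7.040252208709717) 0.2122552107157174
```

View pics/e.png

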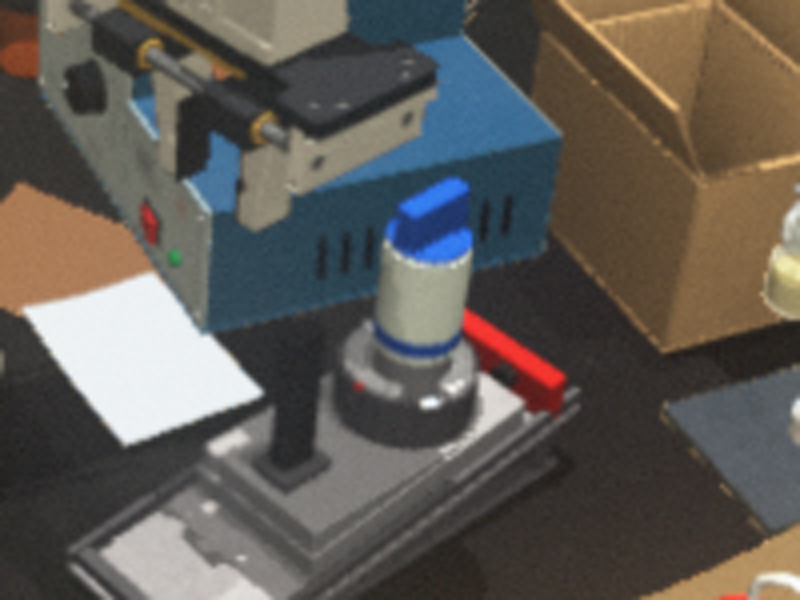

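```bash
python3 -c "
from plant import close_job
print(close_job())"
```

```text
the job is handed in; nothing more can be done
None
```

The job is handed in at about 26 s of the 72 s allowed. The cartridge is locked in its socket with the bar in line with the ramp, the carriage has been pushed up against the red stop, and the arm is clear of everything. The last scene picture and measured heights agree with that, but the hand-in gave no verdict.

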